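# Log two seeds on the germination tally counters

## Robot

A 6-joint arm with a two-finger parallel gripper is mounted at the origin on the work surface. World frame = base frame: x ahead of the robot, y to its left, z up, the work surface at z = 0. Lengths are in mm, angles in rad, forces in N, time in s.
With the tool pointing down it reaches from about 350 to 875 mm from the base axis. Payload 4.2 kg.
Tool frame: the origin (TCP) lies at the very end of the fingers, on their centre line; the grasp point (between the pads) lies 19 mm behind it (pinch_z is the distance from the TCP to the grasp point, in mm); z points along the fingers, y is the line along which they close (so a half turn about z gives the same grasp; the last joint's range is limited). The gripper opens to 85 mm and grips with 20 to 120 N. Pads are 22 mm wide; open, the fingers measure 114 mm over their backs; the gripper's body (76 mm by 85 mm) begins 54 mm behind the grasp point. The pads swing forward as they close: fully open they stand 13 mm farther back than shut.
Start: joints at [1.409, 0.385, 0.008, 0, -1.194, -0.259], TCP at [255.273, 570.469, 231.312] pointing down, gripper open.
Joint ranges: [-3.14, 3.14], [-1.21, 2.06], [-1.07, 1.41], [-3.16, 2.05], [-2.99, -0.16], [-3.1, 3.1]. Speed limits (rad/s): [2.79, 2.79, 3.14, 3.14, 3.14, 3.14].

## Interface

Orientations are given as a unit quaternion [x, y, z, w].
In Python, from bench import * gives the robot as it stands.
- The arm moves only by the tool arm_command, never from a script. Its argument "steps" is one flat list of numbers, 4 for each row, row after row: the shift along the tool's x, y, z in m, then the turn about the tool's z in rad. In form: [tx, ty, tz, roll, tx, ty, tz, roll, ...]. A call has 1 to 20 rows; each row shifts and turns the commanded pose from where the row before left it, along the tool's axes as they then stand; what a row does not reach is not made up. A row lasts 1/8 s, in which the tool goes at most 62.5 mm and 10.7 degrees, less where a joint would pass 70% of its speed; a pose out of reach is approached as far as the arm can. A call with a gripper value outside its range is refused whole. "grip" is the finger opening in m, from 0 to 0.0854, set as the call begins (left out, the last holds). The fingers move at their own pace and stop on an object; the grip force is fixed at half the most. Time passes only in rows, so rows that do not move let the fingers close. It gives the time, the measured TCP pose, the force, the opening and the grip force at its end, in the units of the state.
- read_state(): the state, without advancing time (a new reading comes with each control period).
- get_image(name): name is "scene" or "top"; returns the picture (480x640x3 uint8, red, green, blue); there is no depth.
- get_calibration(name): a dict with "camera_matrix" (3x3 intrinsics, pixels), "cam_to_world" (4x4, takes a point from camera to world coordinates). Camera axes: x right, y down, z forward; pixel columns grow to the right and rows downward; lengths in mm; the calibration is good to about 2 mm. A picture is of the moment at which its call begins. get_calibration takes no time and is no camera call.
- job_done(): hands the job in; it is judged then, once.
The state is a dict: "clock": time; "joints": joint angles; "joint_vel": joint speeds; "joint_efforts": joint torques, N m; "position": TCP position; "ee_rot": TCP orientation; "contact_force": force on the tool from outside, world axes, zero at the start; "wrist_torque": the same for the moment, N m; "gripper_width": finger opening in mm; "grasp_force": force on a finger pad.
Only numpy, scipy, OpenCV 4.12 (cv2) and the standard library are available. Lean on these libraries where they do the work, as an engineer would, in place of code of your own. Each camera call takes 0.05 s, during which the arm holds its last target. There are 200 camera calls.

## Task

Log one sprouted and one mouldy seed: with the fingertips, lightly press the large round mushroom-shaped key of the tally counters all the way down for a moment and let it come back up, then do the same with the long bar-shaped key. Do not press the small round key or the square key, do not lift, shift or knock over the counters or anything else on the bench, and finish with the hand clear.

Things in the scene. Friction and masses are not known exactly. Their poses are not given: they have to be found in the camera images.
- dome_counter: loose bench tally counter with the large round mushroom-shaped key: white box 80 x 80 mm, its flat top 38 mm above the bench, on rubber feet, about 0.45 kg, with a dark number window on top along its -x edge and a steel reset wheel on its +y side; the four counters look alike but for their keys and swap places. Origin: centre of the underside, z up.
- dome_top (a point): centre of the top of the large round mushroom-shaped key, 36 mm across with a domed top, in the middle of its counter; the head is 8 mm thick and its top stands 22 mm above the box (60 mm above the bench) when up; moves down with the key. x and y axes as the counter's.
- dome_key (a joint): travel of that key: 0 = up, 0.010 m = fully down. Spring return; about 1.5 N starts it and about 4.5 N takes it fully down. Beyond that its sprung cap gives up to 4 mm more, at 5 N rising to 15 N, so the end is soft.
- pin_counter: loose bench tally counter with the small round key: white box 80 x 80 mm, its flat top 38 mm above the bench, on rubber feet, about 0.45 kg, with a dark number window on top along its -x edge and a steel reset wheel on its +y side; the four counters look alike but for their keys and swap places. Origin: centre of the underside, z up.
- pin_top (a point): centre of the top of the small round key, 16 mm across with a flat top, in the middle of its counter; the head is 8 mm thick and its top stands 22 mm above the box (60 mm above the bench) when up; moves down with the key. x and y axes as the counter's.
- pin_key (a joint): travel of that key: 0 = up, 0.010 m = fully down. Spring return; about 1.5 N starts it and about 4.5 N takes it fully down. Beyond that its sprung cap gives up to 4 mm more, at 5 N rising to 15 N, so the end is soft.
- bar_counter: loose bench tally counter with the long bar-shaped key: white box 80 x 80 mm, its flat top 38 mm above the bench, on rubber feet, about 0.45 kg, with a dark number window on top along its -x edge and a steel reset wheel on its +y side; the four counters look alike but for their keys and swap places. Origin: centre of the underside, z up.
- bar_top (a point): centre of the top of the long bar-shaped key, 60 mm along its y, 16 mm along its x, flat top, in the middle of its counter; the head is 8 mm thick and its top stands 22 mm above the box (60 mm above the bench) when up; moves down with the key. x and y axes as the counter's.
- bar_key (a joint): travel of that key: 0 = up, 0.010 m = fully down. Spring return; about 1.5 N starts it and about 4.5 N takes it fully down. Beyond that its sprung cap gives up to 4 mm more, at 5 N rising to 15 N, so the end is soft.
- square_counter: loose bench tally counter with the square key: white box 80 x 80 mm, its flat top 38 mm above the bench, on rubber feet, about 0.45 kg, with a dark number window on top along its -x edge and a steel reset wheel on its +y side; the four counters look alike but for their keys and swap places. Origin: centre of the underside, z up.
- square_top (a point): centre of the top of the square key, 30 by 30 mm, flat top, in the middle of its counter; the head is 8 mm thick and its top stands 22 mm above the box (60 mm above the bench) when up; moves down with the key. x and y axes as the counter's.
- square_key (a joint): travel of that key: 0 = up, 0.010 m = fully down. Spring return; about 1.5 N starts it and about 4.5 N takes it fully down. Beyond that its sprung cap gives up to 4 mm more, at 5 N rising to 15 N, so the end is soft.
- dish_red: loose lidded Petri dish of dark red seeds, clear plastic, 90 mm across and 16 mm high; bystander, to be left alone. Origin: centre of the underside.
- dish_cream: loose lidded Petri dish of cream seeds, clear plastic, 90 mm across and 16 mm high; bystander, to be left alone. Origin: centre of the underside.
- dish_pied: loose lidded Petri dish of black and white seeds, clear plastic, 60 mm across and 16 mm high; bystander, to be left alone. Origin: centre of the underside.
- dish_pink: loose lidded Petri dish of pink seeds, clear plastic, 60 mm across and 16 mm high; bystander, to be left alone. Origin: centre of the underside.
- vial: small loose capped glass vial, standing, 26 mm across, 52 mm high; bystander. Origin: centre of the underside.
- flask: loose white plastic bottle, standing, 60 mm across, 150 mm high; bystander. Origin: centre of the underside.
- forceps: loose steel forceps lying flat along their x, 120 mm long, about 20 mm wide, 6 mm high; bystander. Origin: middle of the underside.
There are look-alikes about, which are no part of the job. Leave any orange or purple look-alike of the pin_counter alone.

How it is judged (in metres and radians):
On the way, in this order (a step that is already met when the one before it is completed fails the run):
1. the large round key is pressed down (at least 7 of its 10 mm) by the fingers (value of joint dome_key above 0.007 m and contact force between the fingers and dome_key above 0.5 N), for 0.1 s.
2. the large round key is back up, the bar key still up (value of joint each of dome_key, bar_key below 0.002 m), for 0.1 s.
3. the bar key is pressed down (at least 7 of its 10 mm) by the fingers, the large round key up (value of joint bar_key above 0.007 m and contact force between the fingers and bar_key above 0.5 N and value of joint dome_key below 0.002 m), for 0.1 s.
4. the bar key is back up (all of step 2), for 0.1 s.
At the end, for the whole second after the job is handed in: All four keys are up (within 2 mm), and every counter, dish, vial, bottle and the forceps stands at rest, upright (within 0.15 rad), within 12 mm of where it started (all of step 4 and value of joint each of pin_key, square_key below 0.002 m and distance of each of dome_counter, pin_counter, bar_counter, square_counter, dish_red, dish_cream, dish_pied, dish_pink, vial, flask, forceps from where it was at the start of the episode below 0.012 m and angle between each of dome_counter, pin_counter, bar_counter, square_counter, dish_red, dish_cream, dish_pied, dish_pink, vial, flask, forceps's own z axis and vertical below 0.15 rad and linear speed of each of dome_counter, pin_counter, bar_counter, square_counter, dish_red, dish_cream, dish_pied, dish_pink, vial, flask, forceps below 0.01 m/s); the robot touches nothing.
It fails at once if the small round key or the square key is pressed (more than 3 mm) (value of joint any of pin_key, square_key above 0.003 m).
It fails at once if a counter or its key is pushed harder than 25 N: not a light press (contact force between any of the fingers, the arm and dome_counter above 25 N or contact force between any of the fingers, the arm and pin_counter above 25 N or contact force between any of the fingers, the arm and bar_counter above 25 N or contact force between any of the fingers, the arm and square_counter above 25 N).
It fails at once if a counter is lifted (6 mm), tipped or shifted (12 mm) (height (world z) of any of dome_counter, pin_counter, bar_counter, square_counter above 0.006 m or distance of any of dome_counter, pin_counter, bar_counter, square_counter from where it was at the start of the episode above 0.012 m or angle between any of dome_counter, pin_counter, bar_counter, square_counter's own z axis and vertical above 0.15 rad).
It fails at once if a dish, the vial, the bottle or the forceps is moved (12 mm), lifted or tipped (distance of any of dish_red, dish_cream, dish_pied, dish_pink, vial, flask, forceps from where it was at the start of the episode above 0.012 m or angle between any of dish_red, dish_cream, dish_pied, dish_pink, vial, flask, forceps's own z axis and vertical above 0.15 rad).
It also fails if it takes over 40 s, if anything falls off the work surface, if the arm or the gripper's body presses on something with over 40 N, if the wrist force passes 120 N, or if a joint passes its speed limit or range.

## Working session

There is one attempt and no reset: what is moved stays moved. The work goes in short steps, Python scripts to look and compute and a tool call to move; the robot and the scene stay as the last step left them, time stands still between calls to the robot, and variables do not carry over. Pictures are saved under pics/ and viewed, at most 10 in all, crops included, and the job is handed in when it is done.

Besides the shell and the picture viewer there is one more tool, called after "Call:" by a JSON object that holds its "method" and its "body". arm_command: Moves the arm, as the interface text tells. Its arguments: {"type":"object","properties":{"steps":{"type":"array","items":{"type":"number"}},"grip":{"type":"number"}},"required":["steps"]}

```bash
mkdir -p pics
python3 - <<'E'
from bench import *
import cv2
for n in("top","scene"):
    cv2.imwrite(f"pics/{n}0.png",get_image(n)[:,:,::-1]); c=get_calibration(n); print(c)
print(read_state())
E
```

```text
{'camera_matrix': array([[434.47605748,   0.        , 317.11971303],
       [  0.        , 434.47605748, 245.26431457],
       [  0.        ,   0.        ,   1.        ]]), 'cam_to_world': array([[ 4.78842093e-03, -9.85013225e-01,  1.72412349e-01,
         3.81401710e+02],
       [-9.99986416e-01, -4.36174250e-03,  2.85351856e-03,
        -6.41740421e+01],
       [-2.05873525e-03, -1.72423671e-01, -9.85020730e-01,
         9.40124722e+02],
       [ 0.00000000e+00,  0.00000000e+00,  0.00000000e+00,
         1.00000000e+00]])}
{'camera_matrix': array([[597.59153702,   0.        , 322.89675955],
       [  0.        , 597.59153702, 239.37544869],
       [  0.        ,   0.        ,   1.        ]]), 'cam_to_world': array([[ 2.07108819e-01,  6.67328115e-01, -7.15387394e-01,
         1.38795048e+03],
       [ 9.78249909e-01, -1.32641078e-01,  1.59478716e-01,
        -2.73380605e+02],
       [ 1.15348759e-02, -7.32857102e-01, -6.80284804e-01,
         8.80993668e+02],
       [ 0.00000000e+00,  0.00000000e+00,  0.00000000e+00,
         1.00000000e+00]])}
{'clock': 0.1, 'joints': array([ 1.40860117e+00,  3.85471870e-01,  6.78624020e-03, -4.04218234e-04,
       -1.19404920e+00, -2.58562465e-01]), 'joint_vel': array([ 0.00038932, -0.0015286 ,  0.00182838,  0.0008662 ,  0.0020341 ,
       -0.00075328]), 'joint_efforts': array([-5.10229856e-04, -3.93318486e+01,  1.88928795e+01,  4.19799238e+00,
       -2.57866741e-03,  8.72407213e-06]), 'position': array([255.0831687 , 570.0045793 , 230.34956424]), 'ee_rot': array([ 9.77935832e-01, -2.08903166e-01, -1.40960356e-04,  9.77172775e-04]), 'contact_force': array([-0.11061677, -0.67436037, -0.44009185]), 'wrist_torque': array([-0.03438773,  0.07010049, -0.03179104]), 'grasp_force': 0.0, 'gripper_width': 85.59253456119073}
```

View pics/top0.png

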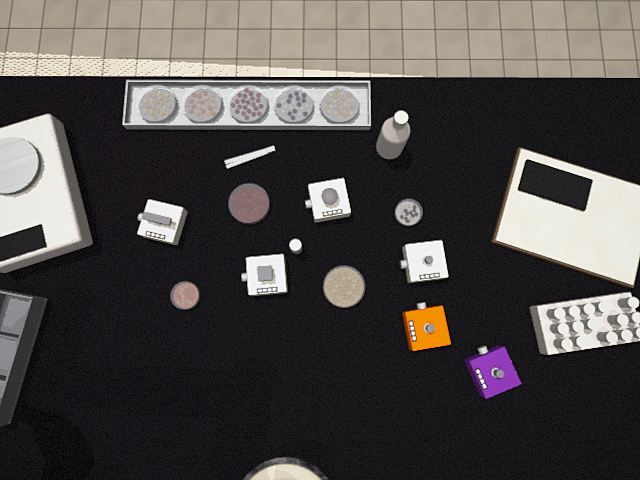

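View pics/scene0.png

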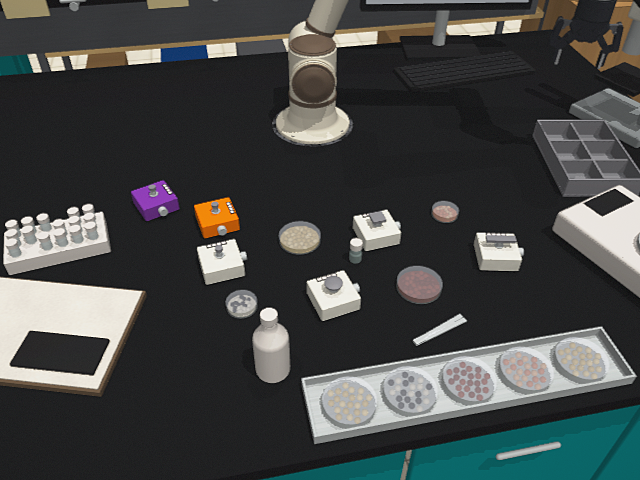

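Top view: the dome key is at about (330,197), bar (157,219), square (264,273), pin (428,260). The orange and purple look-alikes are at the lower right. In the scene view, the dome is at (333,285) and the bar at (500,240). I'll zoom in on both targets.

```bash
cat > h.py <<'E'
import numpy as np
from bench import *
def ray(n,u,v,z):
    c=get_calibration(n);T=c["cam_to_world"];d=T[:3,:3]@np.linalg.inv(c["camera_matrix"])@[u,v,1]
    return T[:3,3]+d*(z-T[2,3])/d[2]
def proj(n,p):
    c=get_calibration(n);T=c["cam_to_world"];q=c["camera_matrix"]@T[:3,:3].T@(np.array(p)-T[:3,3]);return q[:2]/q[2]
E
python3 - <<'E'
from h import *
import cv2
for n,u,v in(("top",330,197),("scene",333,284),("top",157,219),("scene",500,239),("top",264,273),("scene",377,217)): print(n,u,v,ray(n,u,v,60).round(1))
a=cv2.imread("pics/top0.png");b=cv2.imread("pics/scene0.png")
cr=lambda i,u,v:cv2.resize(i[v-25:v+25,u-30:u+30],(400,300)[::1],interpolation=cv2.INTER_NEAREST)[:,:,:]
cv2.imwrite("pics/z.png",np.vstack([np.hstack([cr(a,330,200),cr(a,160,220)]),np.hstack([cr(b,333,290),cr(b,500,245)])]))
E
```

```text
top 330 197 [638.3 -88.1  60. ]
scene 333 284 [648.3 -87.8  60. ]
top 157 219 [589.4 271.7  60. ]
scene 500 239 [593.6 272.2  60. ]
top 264 273 [477.7  46.2  60. ]
scene 377 217 [479.   45.3  60. ]
```

View pics/z.png

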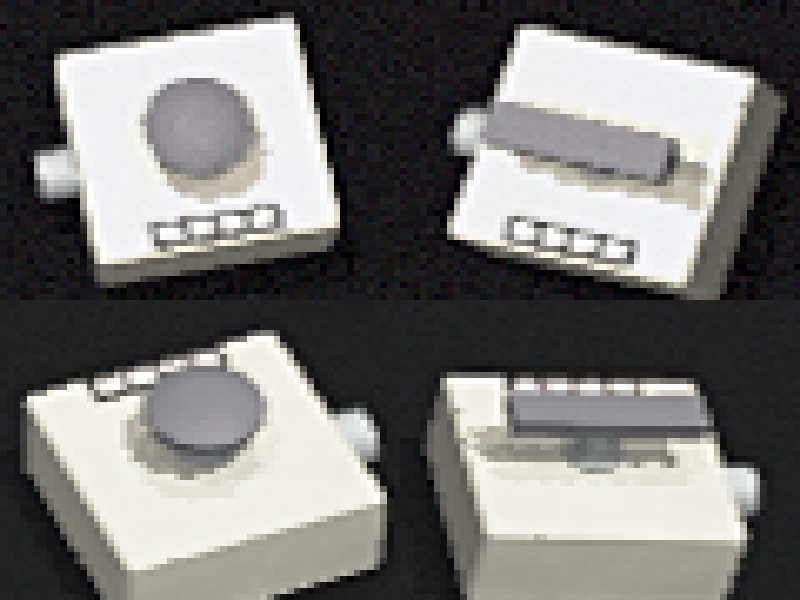

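The dome head is at top (330,196.5) and scene (333.9,283.5). The bar's top face is at top (157,218) and scene (501.2,238). The bar's long axis runs right and slightly down in the top view.

Run:
```python
from h import *
for n,u,v,z in(("top",330.3,196.8,57),("scene",334.4,283.7,57),("top",157.3,218.3,60),("scene",501.7,238.5,60)): print(n,ray(n,u,v,z).round(1))
a=ray("top",143.5,214,60);b=ray("top",170.5,220.5,60);print(a,b,np.linalg.norm(a-b))
s=read_state();from scipy.spatial.transform import Rotation as R
M=R.from_quat(s["ee_rot"]).as_matrix();print(M.round(3))
d=np.array([642,-88,0])-s["position"]; print(M.T@d)
```

```text
top [639.6 -88.9  57. ]
scene [645.3 -84.4  57. ]
top [590.9 271.2  60. ]
scene [592.9 276.2  60. ]
[600.01227554 300.60307039  60.        ] [586.36442847 243.40580722  60.        ] 58.802981586604396
[[ 0.913 -0.409 -0.001]
 [-0.409 -0.913 -0.002]
 [ 0.     0.002 -1.   ]]
[621.96857952 442.02878157 231.30331782]
```

Call:
{"method": "arm_command", "body": {"steps": [0.031,0.022,0,0,0.031,0.022,0,0,0.031,0.022,0,0,0.031,0.022,0,0,0.031,0.022,0,0,0.031,0.022,0,0,0.031,0.022,0,0,0.031,0.022,0,0,0.031,0.022,0,0,0.031,0.022,0,0,0.031,0.022,0,0,0.031,0.022,0,0,0.031,0.022,0,0,0.031,0.022,0,0,0.031,0.022,0,0,0.031,0.022,0,0,0.031,0.022,0,0,0.031,0.022,0,0,0.031,0.022,0,0,0.031,0.022,0,0], "grip": 0}}

```text
clock: 2.6
position: [641.7, -85.5, 230.6]
ee_rot: [0.978, -0.209, -0.001, 0.0]
contact_force: [1.1, -0.4, 0.2]
gripper_width: -0.0
grasp_force: 0.0
```

Call:
{"method": "arm_command", "body": {"steps": [0,0.001,0.025,0,0,0,0.025,0,0,0,0.025,0,0,0,0.025,0,0,0,0.025,0,0,0,0.02,0,0,0,0,0,0,0,0,0]}}

```text
clock: 3.6
position: [641.6, -85.4, 87.0]
ee_rot: [0.978, -0.209, 0.001, 0.0]
contact_force: [0.4, 0.2, -0.3]
gripper_width: 0.3
grasp_force: 0.0
```

Run:
```python
from h import *
import cv2
p=read_state()["position"];print(p)
a=get_image("top")[:,:,::-1];b=get_image("scene")[:,:,::-1]
print(proj("top",p),proj("scene",p))
cv2.imwrite("pics/near.png",np.hstack([cv2.resize(a[150:250,280:380],(400,400)),cv2.resize(b[230:330,283:383],(400,400))]))
```

```text
[641.58515139 -85.35953486  86.95631324]
[328.99166682 191.72201043] [333.8265414  271.25827753]
```

View pics/near.png

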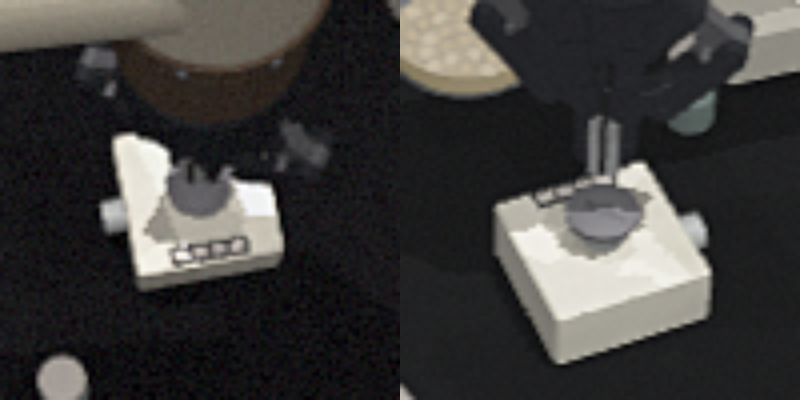

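The fingertips (scene crop 603,185) line up over the dome (604,210), and their projection agrees with the measured TCP. Pressing.

Call:
{"method": "arm_command", "body": {"steps": [0,0,0.01,0,0,0,0.01,0,0,0,0.005,0,0,0,0.002,0,0,0,0.002,0,0,0,0.002,0,0,0,0.002,0,0,0,0.002,0,0,0,0.002,0,0,0,0,0,0,0,0,0]}}

```text
clock: 5.08
position: [641.0, -85.4, 49.8]
ee_rot: [0.978, -0.209, 0.0, 0.0]
contact_force: [-2.8, 0.4, 5.5]
gripper_width: 0.1
grasp_force: 2.8
```

Call:
{"method": "arm_command", "body": {"steps": [0,0,0,0,0,0,0,0,0,0,-0.003,0,0,0,-0.004,0,0,0,-0.005,0,0,0,-0.008,0,0,0,-0.02,0,0,0,-0.025,0,0,0,-0.025,0,0,0,-0.025,0,0,0,-0.025,0,0,0,-0.005,0,0,0,0,0]}}

```text
clock: 6.7
position: [640.9, -85.1, 193.9]
ee_rot: [0.978, -0.209, -0.0, -0.0]
contact_force: [-0.9, 0.6, -0.3]
gripper_width: -0.3
grasp_force: 0.0
```

Run:
```python
from h import *
from scipy.spatial.transform import Rotation as R
s=read_state();M=R.from_quat(s["ee_rot"]).as_matrix();print(s["position"],s["contact_force"],M.T@(np.array([592,273,230])-s["position"]))
```

```text
[640.87422739 -85.13442623 193.93258952] [-0.93894197  0.57787558 -0.31863241] [-190.97763494 -306.90501793  -35.87015992]
```

Call:
{"method": "arm_command", "body": {"steps": [-0.016,-0.0256,0,0,-0.016,-0.0256,0,0,-0.016,-0.0256,0,0,-0.016,-0.0256,0,0,-0.016,-0.0256,0,0,-0.016,-0.0256,0,0,-0.016,-0.0256,0,0,-0.016,-0.0256,0,0,-0.016,-0.0256,0,0,-0.016,-0.0256,0,0,-0.016,-0.0256,0,0,-0.015,-0.0254,0,0,0,0,0.025,0,0,0,0.025,0,0,0,0.025,0,0,0,0.025,0,0,0,0.01,0,0,0,0,0,0,0,0,0]}}

```text
clock: 9.07
position: [592.7, 273.3, 85.2]
ee_rot: [0.978, -0.209, 0.001, -0.001]
contact_force: [0.3, 0.5, -0.1]
gripper_width: -0.0
grasp_force: 0.0
```

Run:
```python
from h import *
import cv2
p=read_state()["position"];print(p)
a=get_image("top")[:,:,::-1];b=get_image("scene")[:,:,::-1]
print(proj("top",p),proj("scene",p))
cv2.imwrite("pics/near2.png",np.hstack([cv2.resize(a[170:270,107:207],(400,400)),cv2.resize(b[190:290,450:550],(400,400))]))
```

```text
[592.69881281 273.26105343  85.18990467]
[151.80124236 214.54237849] [502.98758796 229.39923882]
```

View pics/near2.png

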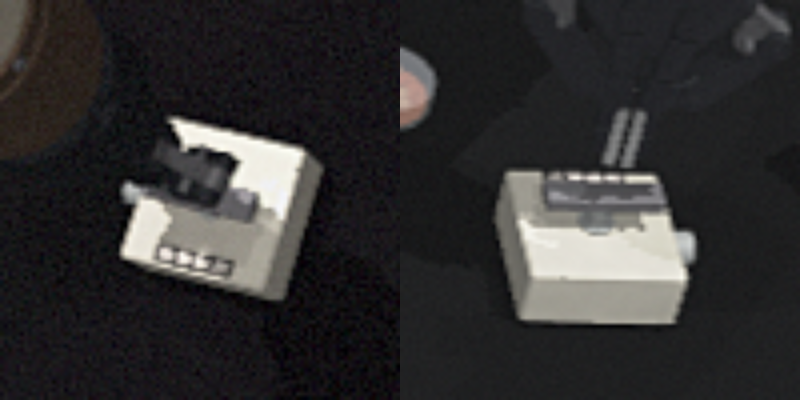

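The fingertips are over the middle of the bar: they show at scene crop (615,165) above the bar at (605,190). Next I descend 35.5 mm, slowly at the end.

Call:
{"method": "arm_command", "body": {"steps": [0,0,0.01,0,0,0,0.01,0,0,0,0.003,0,0,0,0.002,0,0,0,0.002,0,0,0,0.002,0,0,0,0.002,0,0,0,0.002,0,0,0,0.002,0,0,0,0,0,0,0,0,0]}}

```text
clock: 10.55
position: [592.2, 272.9, 49.8]
ee_rot: [0.978, -0.209, 0.0, 0.0]
contact_force: [-1.6, -2.1, 6.0]
gripper_width: 0.1
grasp_force: 2.8
```

Call:
{"method": "arm_command", "body": {"steps": [0,0,0,0,0,0,0,0,0,0,-0.003,0,0,0,-0.004,0,0,0,-0.005,0,0,0,-0.008,0,0,0,-0.02,0,0,0,-0.025,0,0,0,-0.025,0,0,0,-0.025,0,0,0,-0.025,0,0,0,-0.005,0,0,0,0,0,0,0,0,0]}}

```text
clock: 12.3
position: [591.5, 272.6, 192.8]
ee_rot: [0.978, -0.209, -0.001, 0.001]
contact_force: [0.7, -1.0, -0.1]
gripper_width: -0.3
grasp_force: 0.0
```

Run:
```python
from h import *
import cv2
a=get_image("scene")[:,:,::-1];cv2.imwrite("pics/end.png",a)
```

```text
(no output)
```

View pics/end.png

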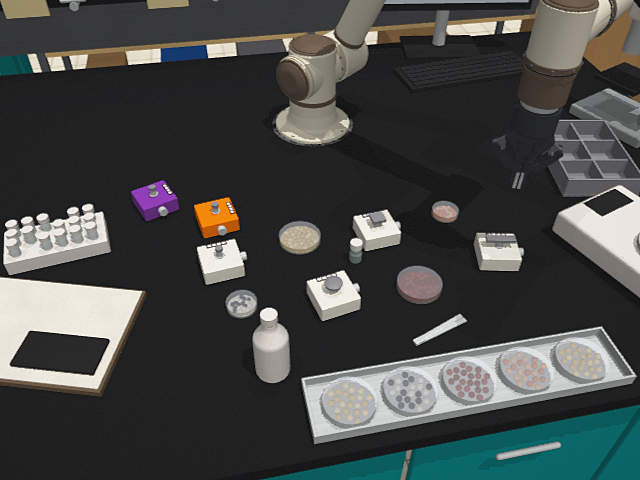

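The dome key (333,284) and bar key (500,239) are back up. Everything stands where it started and the hand is clear.

```bash
python3 -c "
from bench import *
print(job_done())"
```

```text
the job is handed in; nothing more can be done
None
```

I pressed the large round key and then the bar key to about 10 mm with 5.5–6 N, and both came back up; in the last picture nothing else had moved and the hand was clear, and the job is handed in (no verdict was returned).

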